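# Gauge check on a welded plate

### The job

Set the gauge console's fader so that its grip is level with the pointer clip beside the track; then take the probe out of its holster and hold it square to the sloping welded plate, its sprung nose inside the marked ring and gently pressed about half way in. Finish while still holding the probe there in the gripper, and leave the other things on the table where they are.

Things in the scene. Friction and masses are not known exactly. Their poses are not given: they have to be found in the camera images.
- console: Fixed grey gauge console, a box 140 (x) x 190 (y) x 50 mm high. Origin: centre of its underside, on the table; z up. The fader track (40 mm wide, 170 mm long, 14 mm high) lies on its top along console y, centred at console x = +20 mm; a small dark display lies on the -x side. It may stand left or right of the welded plate; the holster is on the other side.
- fader_top (a point): Centre of the top of the fader's black grip, about 105 mm above the table. The grip is a block 28 (console x) x 20 (console y) x 40 mm high that stands on the track, axes as the console. It slides along console y against about 1.5 N of friction and stays where it is left.
- fader (a joint): Fader position in m: 0 at the -y end of the track, 0.12 at the +y end (grip centre at console y = -60 to +60 mm). At the start it is 0 to 0.025.
- clip: Fixed dark steel pointer clip on the console's top, 24 (x) x 12 (y) x 14 mm high, its thin pointer on top aimed at the track, at the +x side of the fader track (console x = +54 mm, just clear of the track), axes as the console. Origin: on its underside, below the pointer, in the middle of its y width. The fader's grip is level with it when both have the same console y; at console y of -5 to +45 mm, so the fader always has to go to console +y.
- holster: Fixed dark steel stand, 90 x 90 mm plate on two end walls (at its +y and -y), top at 97 mm, foot 110 x 110 mm. Origin: centre of its underside, z up. The probe hangs upright by its flange in a 27 mm through hole in the middle of the top.
- probe: Loose hand probe, about 160 g, upright in the holster at the start. Origin: on its axis, at the underside of its round 42 mm flange; z along the axis, away from the nose. Above the flange (z = 6 to 61 mm) is a square black handle 26 x 26 mm with faces along its x and y, to be gripped; below it is a 22 mm round steel barrel (z = -55 to 0), then the nose. Origin 97 mm above the table in the holster; to come free it must rise by more than 79 mm.
- nose_tip (a point): Tip of the probe's brass nose, a 14 mm pin with a ball end, on the probe's axis, 79 mm below the probe's origin when out (along probe -z). It moves with the nose; its z axis is the probe's z.
- nose (a joint): How far the sprung nose is pushed into the barrel, in m: 0 fully out, 0.012 fully in (hard stop). Spring of 700 N/m: 4.2 N half way in (0.006).
- weldment: Fixed dark steel stand that carries the welded plate, foot 150 (x) x 120 (y) x 8 mm. Origin: centre of its underside, on the table; z up.
- plate: The fixed welded plate, 140 (x) x 120 (y) x 6 mm, sloping 0.35 rad (20 degrees): its lower edge is at its -x side, towards the robot. Origin: centre of its upper face, 62 mm above the table; z is the outward normal of that face, which leans from vertical to the weldment's -x. A second plate 4 mm thick is lap welded on its upper part, from x = +25 mm on.
- spot (a point): Centre of the marked ring (dark, 30 mm inside, 36 mm outside diameter) on the upper face of the plate, at plate x = -20, y = +15 mm, axes as the plate. About 55 mm above the table.
- bracket: Bystander: loose L of sheet steel, 70 x 60 x 64 mm high, on the table beyond the work. Origin: centre of its underside.
- post: Bystander: loose square tube on a round foot, 60 mm wide and 51 mm high, beyond the work. Origin: centre of its underside.
- brush: Bystander: loose brush 200 mm long and about 42 mm wide, lying on the table beyond the work. Origin: under its middle.
- bar: Bystander: loose steel bar 40 x 90 x 25 mm, between the robot and the work. Origin: centre of its underside.
There are look-alikes about, which are no part of the job. Of the things that look like the probe, the largest one is meant.

How it is judged:
On the way, in this order (a step that is already met when the one before it is completed fails the run):
1. the fader's grip is level with the pointer clip (within 6 mm) (y of fader_top in the frame of clip between -0.006 and 0.006 m), for 0.2 s.
2. the probe has been lifted out of the holster (all of step 1 and z of nose_tip in the frame of holster above 0.1 m), for 0.2 s.
At the end, for the whole second after the job is handed in: Through the last second the gripper holds the probe with its nose tip within 8 mm of the ring's centre, its axis within 0.14 rad (8 degrees) of the plate's normal, the nose pushed in 3 to 9.5 mm with 1.5 to 10 N on the plate, the probe still, and the fader's grip within 6 mm of level with the clip (all of step 1 and distance between nose_tip and spot below 0.008 m and angle between the z axis of probe and the z axis of plate, either way round below 0.14 rad and value of joint nose between 0.003 and 0.0095 m and contact force between probe and plate between 1.5 and 10 N and contact force between the fingers and probe above 2 N and linear speed of probe below 0.02 m/s); the arm keeps its last pose, push and grip.
It fails at once if the probe is rammed against the welded plate (over 20 N) (contact force between probe and plate above 20 N).
It fails at once if the bracket is moved more than 20 mm (distance of bracket from where it was at the start of the episode above 0.02 m).
It fails at once if the post is moved more than 20 mm (distance of post from where it was at the start of the episode above 0.02 m).
It fails at once if the brush is moved more than 20 mm (distance of brush from where it was at the start of the episode above 0.02 m).
It fails at once if the bar is moved more than 20 mm (distance of bar from where it was at the start of the episode above 0.02 m).
It also fails if it takes over 64 s, if anything falls off the work surface, if the arm or the gripper's body presses on something with over 40 N, if the wrist force passes 120 N, or if a joint passes its speed limit or range.

### The arm

A 6-joint arm with a two-finger parallel gripper is mounted at the origin on the work surface. World frame = base frame: x ahead of the robot, y to its left, z up, the work surface at z = 0. Lengths are in m, angles in rad, forces in N, time in s.
With the tool pointing down it reaches from about 0.35 to 0.775 m from the base axis. Payload 5.5 kg.
Tool frame: the origin (TCP) lies at the very end of the fingers, on their centre line; the grasp point (between the pads) lies env.hold_point_z behind it (env.hold_point_z is the distance from the TCP to the grasp point, in m); z points along the fingers, y is the line along which they close (so a half turn about z gives the same grasp; the last joint's range is limited). The gripper opens to 85 mm and grips with 20 to 120 N. Pads are 22 mm wide; open, the fingers measure 114 mm over their backs; the gripper's body (76 mm by 85 mm) begins 54 mm behind the grasp point. The pads swing forward as they close: fully open they stand 13 mm farther back than shut.
Start: joints at [-1.276, 0.313, 0.046, 1.304, 0, 1.431], TCP at [0.242, -0.522, 0.231] pointing down, gripper open.
Joint ranges: [-2.76, 2.76], [-0.86, 1.69], [-1.03, 1.26], [-2.2, 2.34], [-1.47, 1.5], [-3.14, 3.14]. Speed limits (rad/s): [2.57, 2.57, 3.14, 3.14, 3.14, 3.14].

### API

Orientations are given as a unit quaternion [w, x, y, z].
In Python, from workcell import env gives the robot as it stands.
- The arm moves only by the tool carry_out, never from a script. Its argument "steps" is a list of rows, each a list of 3 entries, a list of its own where there are three numbers: the turn, a rotation vector about the tool's x, y, z in degrees, then the shift along the tool's x, y, z in cm, then the closure in counts, from 0 (fully open) to 255 (shut). A call has exactly 8 rows; each row is the pose to reach, as a shift and turn from the pose commanded when the call began, along the tool's axes at that moment; what a row does not reach only later rows make up. A row lasts 1/8 s, in which the tool goes at most 62.5 mm and 10.7 degrees, less where a joint would pass 70% of its speed; a pose out of reach is approached as far as the arm can. A call with a gripper value outside its range is refused whole. The fingers move at their own pace and stop on an object; "force" is the grip in N (left out, the last holds). Time passes only in rows, so rows that repeat a pose let the fingers close, or fill a call up. It gives the time, the measured TCP pose, the force, the opening and the grip force at its end, in the units of the state.
- env.get_state(): the state, without advancing time (a new reading comes with each control period).
- env.read_camera(name): name is "scene" or "side" or "wrist"; returns (picture, depth): 384x512x3 uint8, red, green, blue; 384x512 float32, m along the optical axis (not along the pixel's ray), 0 where there is no reading.
- env.get_calibration(name): a dict with "fx", "fy", "cx", "cy" (pixels), "origin" and "orientation" of the camera in the world. Camera axes: x right, y up, looking along -z (the intrinsics and any distortion apply to the point x, -y, -z); pixel columns grow to the right and rows downward; lengths in m; the calibration is good to about 2 mm. A picture is of the moment at which its call begins: read the wrist's pose just before it. get_calibration takes no time and is no camera call; for the wrist camera it gives the pose at the moment of the call.
- env.hand_in(): hands the job in; it is judged then, once.
The state is a dict: "clock": time; "joint_pos": joint angles; "qvel": joint speeds; "tau": joint torques, N m; "tcp_pos": TCP position; "orientation": TCP orientation; "wrist_force": force on the tool from outside, world axes, zero at the start; "ft_torque": the same for the moment, N m; "finger_gap": finger opening in m; "grip_force": force on a finger pad.
Only numpy, scipy, OpenCV 4.12 (cv2) and the standard library are available. Lean on these libraries where they do the work, as an engineer would, in place of code of your own. Each camera call takes 0.05 s, during which the arm holds its last target. There are 200 camera calls.

## Working session

There is one attempt and no reset: what is moved stays moved. The work goes in short steps, Python scripts to look and compute and a tool call to move; the robot and the scene stay as the last step left them, time stands still between calls to the robot, and variables do not carry over. Pictures are saved under pics/ and viewed, at most 10 in all, crops included, and the job is handed in when it is done.

Besides the shell and the picture viewer there is one more tool, called after "Call:" by a JSON object that holds its "method" and its "body", one argument or row to a line. carry_out: Moves the arm, as the interface text tells. Its arguments: {"type":"object","properties":{"steps":{"type":"array","items":{"type":"array"}},"force":{"type":"number"}},"required":["steps"]}

```bash
mkdir -p pics; ls; cat > h.py <<'E'
import numpy as np, cv2
from scipy.spatial.transform import Rotation as R
from workcell import env
def q2R(q): return R.from_quat([q[1],q[2],q[3],q[0]]).as_matrix()
def cloud(name):
    c=env.get_calibration(name); rgb,d=env.read_camera(name)
    v,u=np.mgrid[0:d.shape[0],0:d.shape[1]]
    p=np.stack([(u-c['cx'])/c['fx']*d,-(v-c['cy'])/c['fy']*d,-d],-1)
    P=p@q2R(c['orientation']).T+np.array(c['origin']); P[d==0]=np.nan
    return rgb,P
E
python3 - <<'E'
from h import *
print(env.get_state(), env.hold_point_z)
ims=[]
for n in('scene','side'):
    rgb,P=cloud(n); print(n,env.get_calibration(n)); np.savez('c_'+n,rgb=rgb,P=P)
    cv2.imwrite(f'pics/{n}0.png',cv2.resize(rgb[:,:,::-1],(768,576),interpolation=cv2.INTER_CUBIC))
E
```

```text
pics
{'clock': 0.0, 'joint_pos': array([-1.27557192e+00,  3.14003348e-01,  4.49720831e-02,  1.30360376e+00,
       -1.69954550e-05,  1.43122851e+00]), 'qvel': array([-0.00042458, -0.00033804, -0.00057838,  0.00055813,  0.00022858,
       -0.00264946]), 'tau': array([ 1.67680259e-04, -4.80633831e+01,  2.98529005e+01,  1.94834545e-02,
       -2.43677805e-04,  7.69909150e-07]), 'tcp_pos': array([ 0.24205417, -0.52099977,  0.23040438]), 'orientation': array([-9.15903213e-04,  9.76461972e-01,  2.15687674e-01, -7.99509851e-05]), 'wrist_force': array([ 0.12751253, -0.01339619, -0.68776894]), 'ft_torque': array([ 0.01400318, -0.04327131,  0.01147338]), 'grip_force': 0.0, 'finger_gap': 0.08593358036632415} 0.0187
scene {'fx': 432.78710682293314, 'fy': 432.78710682293314, 'cx': 258.55377199399413, 'cy': 194.6951050809769, 'origin': array([1.10944127, 0.54921027, 0.71914435]), 'orientation': array([0.33375748, 0.14775701, 0.40395148, 0.8388069 ])}
side {'fx': 451.08452302984006, 'fy': 451.08452302984006, 'cx': 257.8145885109736, 'cy': 197.18224752531935, 'origin': array([0.02967293, 0.51449565, 0.67652416]), 'orientation': array([-0.34050436, -0.16960248,  0.40353563,  0.83213627])}
```

View pics/scene0.png

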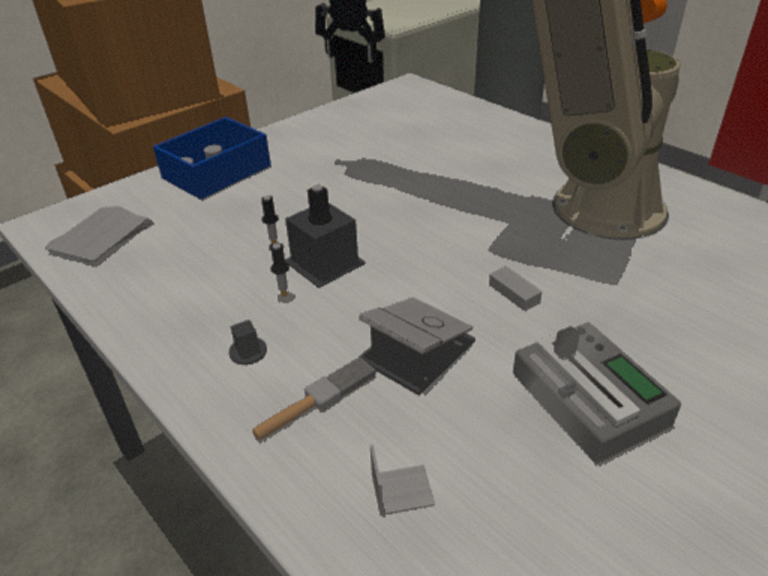

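View pics/side0.png

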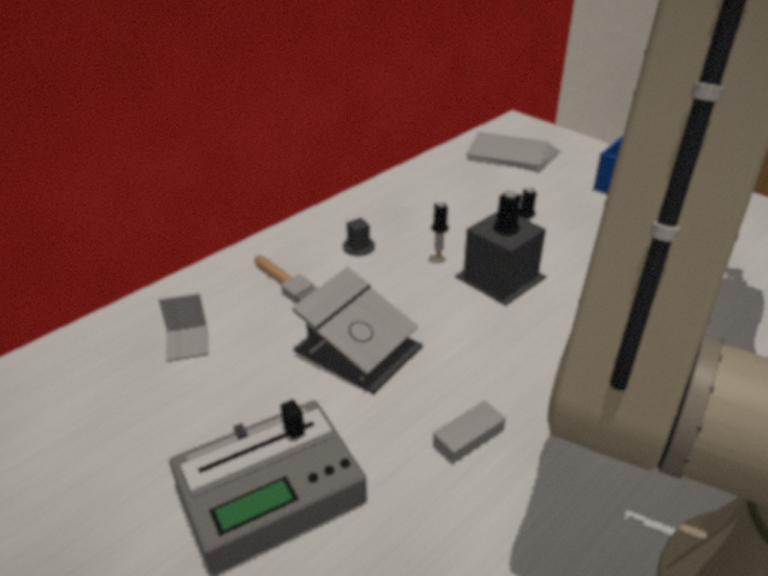

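The side view shows the console at (270,485) with the fader at (292,418) and the clip at (240,432). The plate's ring is at (361,331). The probe in its holster is at (509,213).

Things that could be taken for the probe, in side pixels:
- (509,213): in the holster, the largest, so this is my choice.
- (440,218): a small free-standing one.
- (528,203): another small one behind it.

Next I'll measure and check the choice in a close crop.

```bash
python3 - <<'E'
from h import *
D={n:np.load(f'c_{n}.npz') for n in('scene','side')}
def box(P,ctr,r): return np.hypot(P[...,0]-ctr[0],P[...,1]-ctr[1])<r
px={'fader':('side',292,404),'clip':('side',240,428),'ring':('side',361,331),'holtop':('side',485,228),'probetop':('side',509,196),'cons':('side',200,500),'bar':('side',470,425)}
for k,(n,u,v) in px.items():
    P=D[n]['P'][int(v/1.5)-1:int(v/1.5)+2,int(u/1.5)-1:int(u/1.5)+2].reshape(-1,3); print(k,np.nanmedian(P,0).round(4))
def rect(m,P,t):
    pts=P[m][:,:2].astype(np.float32)*1000; r=cv2.minAreaRect(pts); print(t,len(pts),np.round(r[0],1),np.round(r[1],1),round(r[2],1), 'zmed',np.nanmedian(P[m][:,2]).round(4))
for n in D:
    P=D[n]['P']; z=P[...,2]
    f=lambda k:np.nanmedian(D['side']['P'][int(px[k][2]/1.5),int(px[k][1]/1.5)].reshape(-1,3),0)
    c=f('cons'); fd=f('fader'); h=f('holtop'); pr=f('probetop')
    rect(box(P,c,.26)&(z>.043)&(z<.057)&(P[...,0]>0),P,n+' constop')
    rect(box(P,c,.26)&(z>.06)&(z<.068),P,n+' track')
    rect(box(P,fd,.05)&(z>.10)&(z<.11),P,n+' fader')
    rect(box(P,h,.12)&(z>.094)&(z<.100),P,n+' holster')
    rect(box(P,pr,.04)&(z>.152)&(z<.164),P,n+' probe')
im=cv2.resize(D['side']['rgb'][110:210,270:390,::-1],(600,500),interpolation=cv2.INTER_CUBIC)
im2=cv2.resize(D['side']['rgb'][255:355,110:230,::-1],(600,500),interpolation=cv2.INTER_CUBIC)
cv2.imwrite('pics/crop1.png',cv2.resize(np.hstack([im,im2]),(800,333)))
E
```

```text
fader [0.4854 0.2159 0.1035]
clip [0.532  0.2592 0.0599]
ring [0.5631 0.0346 0.0542]
holtop [ 0.5674 -0.2442  0.0953]
probetop [ 0.539  -0.2571  0.1591]
cons [0.4903 0.3461 0.0486]
bar [0.3598 0.0395 0.0245]
scene constop 3095 [476.8 270.9] [189.9 141.5] 74.5 zmed 0.049
scene track 1065 [507.7 261.8] [170.4  66.6] 74.3 zmed 0.0626
scene fader 81 [484.7 221.4] [19.  27.2] 79.2 zmed 0.1024
scene holster 397 [ 561.8 -257.1] [164.6 146.8] 56.2 zmed 0.0953
scene probe 65 [ 541.  -260.4] [28.5 25.2] 0.7 zmed 0.1567
side constop 5417 [473.6 269.8] [190.6 141.2] 74.7 zmed 0.0491
side track 1708 [504.7 261.1] [170.   66.3] 74.6 zmed 0.0627
side fader 140 [480.7 221.1] [19.8 27.9] 73.5 zmed 0.1026
side holster 576 [ 556.8 -257. ] [163.4 145.1] 56.7 zmed 0.0957
side probe 86 [ 540.6 -262. ] [27.3 24.3] 5.6 zmed 0.1569
```

View pics/crop1.png

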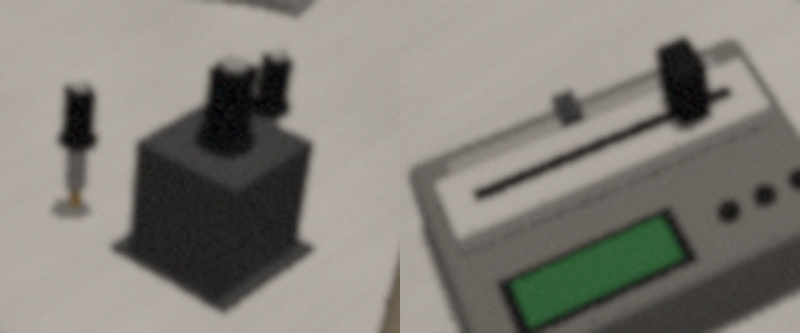

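The holster holds the large, fatter probe (crop at 232,105), and the other two are small. The clip is at crop (568,107), with the fader near the -y end. Next I'll refine the clip, plate, ring and probe.

```bash
python3 - <<'E'
from h import *
D={n:np.load(f'c_{n}.npz') for n in('scene','side')}
C={'scene':np.array([.4768,.2709]),'side':np.array([.4736,.2698])}
a=np.radians(74.6); Y=np.array([np.cos(a),np.sin(a)]); X=np.array([Y[1],-Y[0]])
def rect(pts): r=cv2.minAreaRect(pts.astype(np.float32)*1000); return [np.round(x,1) for x in r]
for n in D:
    P=D[n]['P']; z=P[...,2]; rgb=D[n]['rgb'].astype(int)
    d=P[...,:2]-C[n]; cx,cy=d@X,d@Y
    m=(abs(cx-.054)<.014)&(abs(cy)<.09)&(z>.056)&(z<.08)
    q=cy[m]; md=np.median(q); k=abs(q-md)<.02
    print(n,'clip',m.sum(),k.sum(),'y rng',np.percentile(q[k],[0,5,50,95,100]).round(4),'x',np.percentile(cx[m][k],[0,100]).round(4),'z',np.percentile(z[m],[5,95]).round(4))
    m=(abs(cx-.02)<.025)&(z>.1)&(z<.11)&(abs(cy)<.09)
    print(' fader y',np.percentile(cy[m],[0,50,100]).round(4),'mid',(cx[m].min()+cx[m].max())/2)
    # holster / probe
    r=np.hypot(P[...,0]-.5407,P[...,1]+.261)
    m=(r<.07)&(z>.09)&(z<.1); print(' hol',rect(P[m][:,:2]),np.median(z[m]))
    m=(r<.03)&(z>.153)&(z<.17); print(' probe',rect(P[m][:,:2]))
    m=(r<.03)&(z>.11)&(z<.15); print(' handle all',rect(P[m][:,:2]))
    # plate
    m=(np.hypot(P[...,0]-.57,P[...,1]-.03)<.09)&(z>.02)&(z<.1)
    g=np.hypot(P[...,0]-.5631,P[...,1]-.0346)<.025
    A=P[g]; 
    for _ in range(3):
        c=np.median(A,0); nrm=np.linalg.svd(A-A.mean(0))[2][2]; nrm*=np.sign(nrm[2]); s=(A-A.mean(0))@nrm; c=A.mean(0); A=A[abs(s)<.003]
    print(' plate c',c.round(4),'n',nrm.round(4),'tilt',np.degrees(np.arccos(nrm[2])).round(2),'az',np.degrees(np.arctan2(nrm[1],nrm[0])).round(1),'rms',((A-c)@nrm).std())
    gray=rgb.sum(-1)/3; on=(abs((P-c)@nrm)<.004)&(np.hypot(P[...,0]-.5631,P[...,1]-.0346)<.032)
    bg=cv2.medianBlur(D[n]['rgb'],31).sum(-1)/3.
    dk=on&(gray<bg-12); w=(bg-gray)[dk]
    Q=P[dk]; e1=np.cross([0,1,0],nrm); e1/=np.linalg.norm(e1); e2=np.cross(nrm,e1)
    uv=np.stack([(Q-c)@e1,(Q-c)@e2],1)
    x=np.linalg.lstsq(np.c_[2*uv,np.ones(len(uv))],(uv**2).sum(1),rcond=None)[0]
    for _ in range(4):
        rr=np.hypot(*(uv-x[:2]).T); k=abs(rr-.0165)<.005
        x=np.linalg.lstsq(np.c_[2*uv[k],np.ones(k.sum())],(uv[k]**2).sum(1),rcond=None)[0]
    print(' ring n',k.sum(),len(k),'R',np.sqrt(x[2]+x[0]**2+x[1]**2).round(4),'at',(c+e1*x[0]+e2*x[1]).round(4))
E
```

```text
scene clip 70 59 y rng [-0.0094  0.0015  0.0084  0.0133  0.0223] x [0.0401 0.0663] z [0.0566 0.0636]
 fader y [-0.0547 -0.0451 -0.0354] mid 0.02079882219740442
 hol [array([ 542.2, -262.3]), array([95.1, 93.6]), np.float64(87.8)] 0.09478939743292136
 probe [array([ 541. , -260.4]), array([28.5, 25.2]), np.float64(0.7)]
 handle all [array([ 548.3, -255.9]), array([23.4, 35.3]), np.float64(46.1)]
 plate c [0.5653 0.0362 0.0503] n [-0.5552  0.687   0.4688] tilt 62.05 az 128.9 rms 0.0014713284696018306
 ring n 4 30 R 0.0222 at [0.5641 0.042  0.0404]
side clip 86 72 y rng [-0.0054  0.0025  0.009   0.0142  0.0257] x [0.04   0.0673] z [0.057  0.0627]
 fader y [-0.0551 -0.0446 -0.0351] mid 0.019768165030104708
 hol [array([ 540.7, -263.7]), array([96.6, 92.6]), np.float64(88.0)] 0.09537104297758725
 probe [array([ 540.6, -262. ]), array([27.3, 24.3]), np.float64(5.6)]
 handle all [array([ 533.9, -256.2]), array([34.3, 21.5]), np.float64(45.1)]
 plate c [0.565  0.0326 0.0549] n [-0.3922  0.0109  0.9198] tilt 23.1 az 178.4 rms 0.0011081354834773507
 ring n 103 103 R 0.0168 at [0.5625 0.0358 0.0537]
```

```bash
cat >> h.py <<'E'
def down(yaw_y_deg):
    """tool pointing down with tool y at given world azimuth"""
    a=np.radians(yaw_y_deg); y=np.array([np.cos(a),np.sin(a),0]); z=np.array([0,0,-1.]); return np.stack([np.cross(y,z),y,z],1)
def plan(p,Rt,base=None):
    s=env.get_state()
    p0,R0=base if base else (s['tcp_pos'],q2R(s['orientation']))
    sh=R0.T@(np.array(p)-p0)*100; rv=np.degrees(R.from_matrix(R0.T@Rt).as_rotvec())
    print('t',round(s['clock'],2),'shift cm',sh.round(2),'rv',rv.round(2),'rows',round(max(np.linalg.norm(sh)/6.25,np.linalg.norm(rv)/10.7),1))
E
python3 -c "
from h import *
plan([.50,.25,.28],down(74.6)); plan([.50,.25,.28],down(254.6))"
```

```text
t 0.1 shift cm [ 55.87 -59.07  -4.84] rv [-3.0000e-02 -1.2000e-01 -1.3969e+02] rows 13.1
t 0.1 shift cm [ 55.87 -59.07  -4.84] rv [-9.000e-02  2.000e-02  4.031e+01] rows 13.0
```

Call:
{"method": "carry_out", "body": {
  "steps": [
    [[0,0,-10.5],[4.1,-4.4,-0.6],0],
    [[0,0,-21],[8.2,-8.8,-1.2],0],
    [[0,0,-31.5],[12.3,-13.2,-1.8],0],
    [[0,0,-42],[16.4,-17.6,-2.4],0],
    [[0,0,-52.5],[20.5,-22,-3],0],
    [[0,0,-63],[24.6,-26.4,-3.6],0],
    [[0,0,-73.5],[28.7,-30.8,-4.2],0],
    [[0,0,-84],[32.8,-35.2,-4.8],0]
  ]
}}

```text
clock: 1.1
tcp_pos: [0.3915, -0.0622, 0.2794]
orientation: [0.0, 0.579, 0.815, 0.0]
wrist_force: [1.0, -0.8, 0.0]
finger_gap: 0.0854
grip_force: 0.0
```

```bash
python3 -c "
from h import *
s=env.get_state();print(s['tcp_pos'],s['joint_pos'])
plan([.49,.25,.28],down(74.6))"
```

```text
[ 0.39151759 -0.0622355   0.27937347] [-3.60785916e-01 -4.62328386e-02 -2.56443236e-01  1.36022964e+00
 -6.41813060e-05  8.74334365e-01]
t 1.1 shift cm [26.24 19.58 -0.07] rv [ 0.000e+00  2.000e-02 -5.537e+01] rows 5.2
```

Call:
{"method": "carry_out", "body": {
  "steps": [
    [[0,0,-9.2],[4.4,3.3,0],0],
    [[0,0,-18.4],[8.7,6.5,0],0],
    [[0,0,-27.7],[13.1,9.8,0],0],
    [[0,0,-36.9],[17.5,13.1,0],0],
    [[0,0,-46.1],[21.9,16.3,0],0],
    [[0,0,-55.4],[26.2,19.6,0],0],
    [[0,0,-55.4],[26.2,19.6,0],0],
    [[0,0,-55.4],[26.2,19.6,0],0]
  ]
}}

```text
clock: 2.1
tcp_pos: [0.4914, 0.2472, 0.2786]
orientation: [-0.001, 0.136, 0.991, -0.001]
wrist_force: [0.2, -0.4, 0.4]
finger_gap: 0.0851
grip_force: 0.0
```

```bash
python3 - <<'E'
from h import *
s=env.get_state();print(s['tcp_pos'],s['joint_pos'])
rgb,P=cloud('wrist'); np.savez('c_w1',rgb=rgb,P=P)
cv2.imwrite('pics/w1.png',cv2.resize(rgb[:,:,::-1],(768,576),interpolation=cv2.INTER_CUBIC))
E
```

```text
[0.49138396 0.24717603 0.27857762] [ 3.20332725e-01  2.57503912e-01  8.54558394e-02  1.40056199e+00
 -4.19012055e-04  5.94130512e-01]
```

View pics/w1.png

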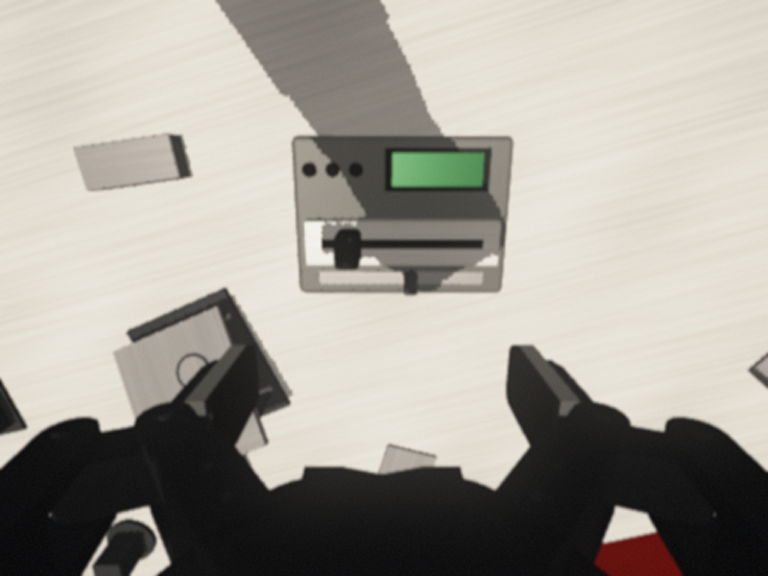

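The wrist view shows the fader at (347,248), the clip at (411,282) and the ring at (193,372).

```bash
python3 - <<'E'
from h import *
D=np.load('c_w1.npz'); P=D['P']; z=P[...,2]; g=D['rgb'].sum(-1)/3.
near=np.hypot(P[...,0]-.475,P[...,1]-.27)<.16
m=near&(z>.042)&(z<.057)
r=cv2.minAreaRect(P[m][:,:2].astype(np.float32)*1000); print('console',r,np.median(z[m]))
C=np.array(r[0])/1000; a=np.radians(r[2] if r[1][0]>r[1][1] else r[2]-90); Y=np.array([np.cos(a),np.sin(a)]); X=np.array([Y[1],-Y[0]])
d=P[...,:2]-C; cx,cy=d@X,d@Y
m=near&(z>.099)&(z<.112); print('fader',m.sum(),'y',cy[m].min(),cy[m].max(),'x',cx[m].min(),cx[m].max(),'z',np.median(z[m]))
v,u=np.mgrid[0:384,0:512]
for lo,hi in((.048,.06),(.06,.068)):
  m=near&(abs(cx-.056)<.009)&(g<75)&(z>.056)&(abs(cy)<.06)
print('clip',m.sum(),np.percentile(cy[m],[0,10,50,90,100]).round(4),'x',cx[m].min(),cx[m].max(),'z',np.median(z[m]),'px',np.median(u[m])*1.5,np.median(v[m])*1.5)
m2=near&(z>.10)&(z<.112); f=P[m2]; print('fader centre world',cv2.minAreaRect(f[:,:2].astype(np.float32)*1000))
mid=lambda q:(q.min()+q.max())/2
print('delta y',mid(cy[m])-mid(cy[m2]))
# plate
A=P[(np.hypot(P[...,0]-.563,P[...,1]-.035)<.035)&(z>.02)&(z<.09)]
rng=np.random.default_rng(0);best=0
for _ in range(300):
    q=A[rng.choice(len(A),3,False)];n=np.cross(q[1]-q[0],q[2]-q[0]);n/=np.linalg.norm(n)+1e-12
    k=abs((A-q[0])@n)<.0015
    if k.sum()>best:best=k.sum();B=A[k]
n=np.linalg.svd(B-B.mean(0))[2][2];n*=np.sign(n[2]);print('plate n',n,best,len(A),np.degrees(np.arccos(n[2])),np.degrees(np.arctan2(n[1],n[0])),B.mean(0))
E
```

```text
console ((477.3965148925781, 268.66925048828125), (190.21632385253906, 139.92340087890625), 74.25521087646484) 0.050500756831415805
fader 386 y -0.05549707406366142 -0.035359802187535504 x 0.005048368874148223 0.03193758316328693 z 0.1042757004351495
clip 98 [0.0035 0.0037 0.0086 0.0129 0.0133] x 0.04710536474574424 0.06364159127352675 z 0.06028838053779731 px 411.0 282.0
fader centre world ((483.2245178222656, 219.9430389404297), (20.012128829956055, 26.166812896728516), 74.8802719116211)
delta y 0.05369564158886077
plate n [-0.34450244 -0.0566211   0.93707637] 1019 1075 20.433771668134945 -170.66653027647214 [0.55224456 0.02985779 0.05086807]
```

```bash
python3 -c "
from h import *
plan([.483,.2203,.125],down(74.5));plan([.483,.2203,.077],down(74.5))"
```

```text
t 2.15 shift cm [ 0.09 -2.75 15.4 ] rv [-0.06 -0.05 -0.24] rows 2.5
t 2.15 shift cm [ 0.08 -2.74 20.2 ] rv [-0.06 -0.05 -0.24] rows 3.3
```

Call:
{"method": "carry_out", "body": {
  "steps": [
    [[0,0,0],[0,-1.4,5.5],60],
    [[0,0,0],[0,-2.8,11],60],
    [[0,0,0],[0,-2.8,14],60],
    [[0,0,0],[0,-2.8,17],60],
    [[0,0,0],[0,-2.8,20.2],60],
    [[0,0,0],[0,-2.8,20.2],60],
    [[0,0,0],[0,-2.8,20.2],255],
    [[0,0,0],[0,-2.8,20.2],255]
  ],
  "force": 20
}}

```text
clock: 3.15
tcp_pos: [0.4856, 0.2203, 0.079]
orientation: [0.001, 0.137, 0.991, 0.001]
wrist_force: [0.3, 0.4, 0.1]
finger_gap: 0.0299
grip_force: 0.0
```

Call:
{"method": "carry_out", "body": {
  "steps": [
    [[0,0,0],[0,0,0],255],
    [[0,0,0],[0,0,0],255],
    [[0,0,0],[0,0,0],255],
    [[0,0,0],[0,0,0],255],
    [[0,0,0],[0,0,0],255],
    [[0,0,0],[0,0,0],255],
    [[0,0,0],[0,0,0],255],
    [[0,0,0],[0,0,0],255]
  ]
}}

```text
clock: 4.15
tcp_pos: [0.4855, 0.2204, 0.0789]
orientation: [0.001, 0.137, 0.991, 0.0]
wrist_force: [-0.7, -1.1, 6.2]
finger_gap: 0.0196
grip_force: 23.4
```

Call:
{"method": "carry_out", "body": {
  "steps": [
    [[0,0,0],[0,1.0,0],255],
    [[0,0,0],[0,2.4,0],255],
    [[0,0,0],[0,3.8,0],255],
    [[0,0,0],[0,4.8,0],255],
    [[0,0,0],[0,5.3,0],255],
    [[0,0,0],[0,5.3,0],255],
    [[0,0,0],[0,5.3,0],60],
    [[0,0,0],[0,5.3,0],60]
  ]
}}

```text
clock: 5.15
tcp_pos: [0.4985, 0.2713, 0.0772]
orientation: [-0.0, 0.136, 0.991, -0.0]
wrist_force: [0.1, 0.6, -0.0]
finger_gap: 0.0551
grip_force: 0.0
```

Call:
{"method": "carry_out", "body": {
  "steps": [
    [[0,0,0],[0,0,0],60],
    [[0,0,0],[0,0,0],60],
    [[0,0,0],[0,0,-2],60],
    [[0,0,0],[0,0,-6],60],
    [[0,0,0],[0,0,-12],0],
    [[0,0,0],[0,0,-18],0],
    [[0,0,0],[0,0,-20],0],
    [[0,0,0],[0,0,-20],0]
  ]
}}

```text
clock: 6.15
tcp_pos: [0.4997, 0.2717, 0.2792]
orientation: [0.002, 0.137, 0.991, 0.001]
wrist_force: [-0.1, -0.1, -1.1]
finger_gap: 0.0851
grip_force: 0.0
```

```bash
python3 - <<'E'
from h import *
s=env.get_state();print(s['tcp_pos'],s['joint_pos'],s['wrist_force'])
rgb,P=cloud('wrist'); np.savez('c_w2',rgb=rgb,P=P)
z=P[...,2]; g=rgb.sum(-1)/3.
near=np.hypot(P[...,0]-.475,P[...,1]-.27)<.16
m=near&(z>.042)&(z<.057)
r=cv2.minAreaRect(P[m][:,:2].astype(np.float32)*1000); print('console',r)
C=np.array(r[0])/1000; a=np.radians(74.5); Y=np.array([np.cos(a),np.sin(a)]); X=np.array([Y[1],-Y[0]])
d=P[...,:2]-C; cx,cy=d@X,d@Y
m2=near&(z>.10)&(z<.112); print('fader',cy[m2].min(),cy[m2].max())
m=near&(abs(cx-.056)<.009)&(g<75)&(z>.056)&(z<.075)&(abs(cy)<.06)
print('clip',m.sum(),cy[m].min(),cy[m].max())
mid=lambda q:(q.min()+q.max())/2
print('delta y',mid(cy[m])-mid(cy[m2]))
rgb2,P=cloud('side'); np.savez('c_side2',rgb=rgb2,P=P)
a=cv2.resize(rgb[:,:,::-1],(400,300)); b=cv2.resize(rgb2[255:355,105:238,::-1],(400,300))
cv2.imwrite('pics/w2.png',np.hstack([a,b]))
E
```

```text
[0.49968477 0.27166111 0.27916536] [ 3.56900823e-01  2.89804906e-01  1.30129888e-01  1.40701967e+00
 -1.12406536e-04  6.30799924e-01] [-0.08514283 -0.06271101 -1.06800907]
console ((477.0034484863281, 268.6411437988281), (190.28836059570312, 139.172607421875), 74.27873229980469)
fader 0.00038932065300746464 0.019276488406383865
clip 7 0.005902359933812468 0.012648504777954435
delta y -0.0005574721738122144
```

View pics/w2.png

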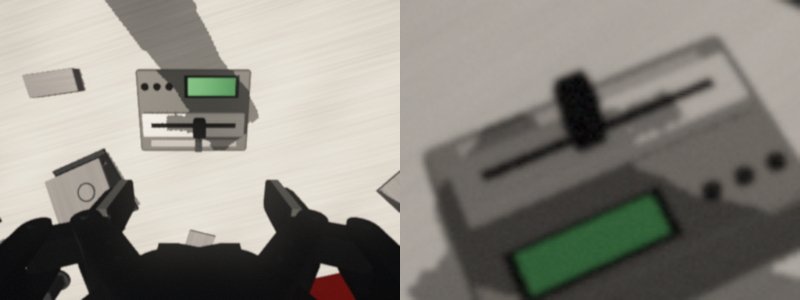

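```bash
python3 -c "
from h import *
plan([.60,.035,.30],down(92))"
```

```text
t 6.25 shift cm [-16.18 -19.98  -2.39] rv [ -0.05  -0.07 -17.69] rows 4.1
```

Call:
{"method": "carry_out", "body": {
  "steps": [
    [[0,0,-3.5],[-3.2,-4,-0.5],0],
    [[0,0,-7],[-6.4,-8,-1],0],
    [[0,0,-10.5],[-9.7,-12,-1.4],0],
    [[0,0,-14],[-12.9,-16,-1.9],0],
    [[0,0,-17.5],[-16.2,-20,-2.4],0],
    [[0,0,-17.5],[-16.2,-20,-2.4],0],
    [[0,0,-17.5],[-16.2,-20,-2.4],0],
    [[0,0,-17.5],[-16.2,-20,-2.4],0]
  ]
}}

```text
clock: 7.25
tcp_pos: [0.5998, 0.0362, 0.3005]
orientation: [-0.001, -0.016, 1.0, 0.0]
wrist_force: [-0.7, 0.7, 0.4]
finger_gap: 0.0852
grip_force: 0.0
```

```bash
cat > plate.py <<'E'
from h import *
rgb,P=cloud('wrist'); np.savez('c_w3',rgb=rgb,P=P); z=P[...,2]; g=rgb.sum(-1)/3.
A=P[(np.hypot(P[...,0]-.5625,P[...,1]-.035)<.04)&(z>.02)&(z<.09)]
rng=np.random.default_rng(0);best=0
for _ in range(300):
    q=A[rng.choice(len(A),3,False)];n=np.cross(q[1]-q[0],q[2]-q[0]);n/=np.linalg.norm(n)+1e-12
    k=abs((A-q[0])@n)<.0015
    if k.sum()>best:best=k.sum();B=A[k]
c=B.mean(0);n=np.linalg.svd(B-c)[2][2];n*=np.sign(n[2]);print('n',n,best,len(A),'tilt',np.degrees(np.arccos(n[2])),'az',np.degrees(np.arctan2(n[1],n[0])))
bg=cv2.medianBlur(rgb,31).sum(-1)/3.
dk=(abs((P-c)@n)<.005)&(np.hypot(P[...,0]-.5625,P[...,1]-.035)<.03)&(g<bg-12)
e1=np.cross([0,1,0],n);e1/=np.linalg.norm(e1);e2=np.cross(n,e1);uv=np.stack([(P[dk]-c)@e1,(P[dk]-c)@e2],1)
k=np.ones(len(uv),bool)
for _ in range(6):
    x=np.linalg.lstsq(np.c_[2*uv[k],np.ones(k.sum())],(uv[k]**2).sum(1),rcond=None)[0]
    rr=np.hypot(*(uv-x[:2]).T); k=abs(rr-.0165)<.004
print('ring',k.sum(),len(k),'R',np.sqrt(x[2]+x[0]**2+x[1]**2),'at',(c+e1*x[0]+e2*x[1]).round(4))
m=(abs((P-c)@n)<.0025)&(np.hypot(P[...,0]-.56,P[...,1]-.03)<.1)
r=cv2.minAreaRect(np.stack([(P[m]-c)@e1,(P[m]-c)@e2],1).astype(np.float32)*1000); print('lower plate rect',r, 'e1',e1)
cv2.imwrite('pics/w3.png',cv2.resize(rgb[:,:,::-1],(512,384)))
E
python3 plate.py
```

```text
n [-0.33788631 -0.04823036  0.93995036] 2571 2772 tilt 19.95677879010801 az -171.87639779182769
ring 228 228 R 0.01676136162928835 at [0.5637 0.0362 0.0553]
lower plate rect ((23.125850677490234, -10.499649047851562), (140.06044006347656, 121.43051147460938), 7.617237567901611) e1 [ 0.94104551 -0.          0.33827999]
```

View pics/w3.png

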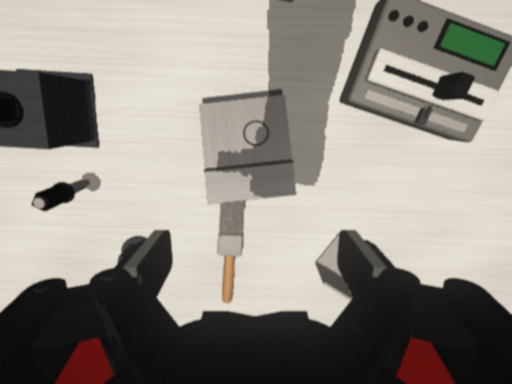

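The image shows the ring at (257,132), on the clear lower plate. The holster is at (20,110), with the small look-alike at (62,192). Now to the holster.

```bash
python3 -c "
from h import *
plan([.585,-.261,.30],down(92))"
```

```text
t 7.3 shift cm [  2.48 -29.66   0.08] rv [ 0.01 -0.06 -0.09] rows 4.8
```

Call:
{"method": "carry_out", "body": {
  "steps": [
    [[0,0,0],[0.3,-5.8,0],0],
    [[0,0,0],[0.6,-11.6,0],0],
    [[0,0,0],[0.7,-17.4,0],0],
    [[0,0,0],[0.7,-23.2,0],0],
    [[0,0,0],[0.7,-29.6,0],0],
    [[0,0,0],[0.7,-29.6,0],0],
    [[0,0,0],[0.7,-29.6,0],0],
    [[0,0,0],[0.7,-29.6,0],0]
  ]
}}

```text
clock: 8.3
tcp_pos: [0.6032, -0.2591, 0.3017]
orientation: [0.0, -0.017, 1.0, 0.0]
wrist_force: [0.1, 1.2, -0.2]
finger_gap: 0.0854
grip_force: 0.0
```

```bash
python3 - <<'E'
from h import *
print(env.get_state()['joint_pos'])
rgb,P=cloud('wrist'); np.savez('c_w4',rgb=rgb,P=P); z=P[...,2]
r=np.hypot(P[...,0]-.5407,P[...,1]+.261)
for t,m in (('hol',(r<.07)&(z>.09)&(z<.1)),('top',(r<.03)&(z>.153)&(z<.166)),('top2',(r<.03)&(z>.15)&(z<.166))):
    print(t,m.sum(),cv2.minAreaRect(P[m][:,:2].astype(np.float32)*1000),np.median(z[m]))
m=(z>.02)&(r<.2)&(r>.085)
n,l=cv2.connectedComponents(m.astype(np.uint8))
for i in range(1,n):
    q=P[l==i]
    if len(q)>30: print('other',len(q),np.median(q,0).round(3),'maxz',q[:,2].max().round(3),'minr',r[l==i].min())
cv2.imwrite('pics/w4.png',cv2.resize(rgb[:,:,::-1],(640,480)))
E
```

```text
[-5.27948781e-01  4.84063245e-01  4.71135482e-01  1.55771672e+00
  1.86630138e-04 -5.61985291e-01]
hol 4735 ((543.4312744140625, -264.61834716796875), (90.07402038574219, 90.26555633544922), 88.34040832519531) 0.09724914690417286
top 694 ((543.4368286132812, -264.7472229003906), (25.548845291137695, 25.906497955322266), 2.429504632949829) 0.1586483528205146
top2 694 ((543.4368286132812, -264.7472229003906), (25.548845291137695, 25.906497955322266), 2.429504632949829) 0.1586483528205146
other 624 [ 0.577 -0.372  0.097] maxz 0.11 minr 0.10659907535992963
other 518 [ 0.651 -0.238  0.096] maxz 0.11 minr 0.10258296778753309
other 747 [ 0.594 -0.33   0.373] maxz 0.383 minr 0.08501464533341246
other 597 [ 0.59  -0.189  0.373] maxz 0.383 minr 0.0850088650669017
other 46 [ 0.599 -0.323  0.36 ] maxz 0.363 minr 0.08503713173695071
other 3110 [ 0.612 -0.321  0.372] maxz 0.391 minr 0.08500252869871272
other 2917 [ 0.608 -0.197  0.372] maxz 0.39 minr 0.0850181578906872
```

View pics/w4.png

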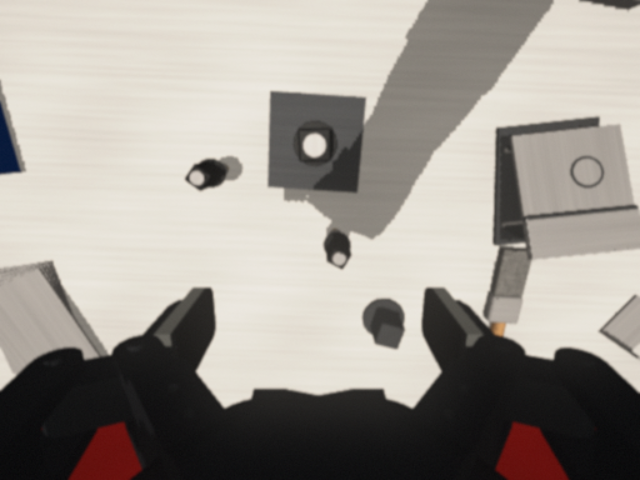

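The real probe is at (315,145) in the holster, with the look-alikes at (205,173) and (338,248). All three are clear of the fingers. Grasping next.

```bash
python3 -c "
from h import *
plan([.5434,-.2647,.19],down(92.2));plan([.5434,-.2647,.114],down(92.2))"
```

```text
t 8.35 shift cm [ 6.   -0.36 11.18] rv [-0.01  0.02 -0.24] rows 2.0
t 8.35 shift cm [ 6.01 -0.36 18.78] rv [-0.01  0.02 -0.24] rows 3.2
```

Call:
{"method": "carry_out", "body": {
  "steps": [
    [[0,0,0],[3,-0.2,4.5],60],
    [[0,0,0],[6,-0.4,8.5],60],
    [[0,0,0],[6,-0.4,11.5],60],
    [[0,0,0],[6,-0.4,14],60],
    [[0,0,0],[6,-0.4,16.5],60],
    [[0,0,0],[6,-0.4,18.8],60],
    [[0,0,0],[6,-0.4,18.8],60],
    [[0,0,0],[6,-0.4,18.8],255]
  ],
  "force": 60
}}

```text
clock: 9.35
tcp_pos: [0.5437, -0.2665, 0.1145]
orientation: [0.001, -0.016, 1.0, -0.0]
wrist_force: [0.7, -0.1, -0.3]
finger_gap: 0.0484
grip_force: 0.0
```

Call:
{"method": "carry_out", "body": {
  "steps": [
    [[0,0,0],[0,0,0],255],
    [[0,0,0],[0,0,0],255],
    [[0,0,0],[0,0,0],255],
    [[0,0,0],[0,0,0],255],
    [[0,0,0],[0,0,-1],255],
    [[0,0,0],[0,0,-3],255],
    [[0,0,0],[0,0,-5],255],
    [[0,0,0],[0,0,-5],255]
  ]
}}

```text
clock: 10.35
tcp_pos: [0.5437, -0.2671, 0.165]
orientation: [0.001, -0.016, 1.0, -0.0]
wrist_force: [0.9, 0.3, -1.5]
finger_gap: 0.0252
grip_force: 59.4
```

Call:
{"method": "carry_out", "body": {
  "steps": [
    [[0,0,0],[0,0,-3],255],
    [[0,0,0],[0,0,-6],255],
    [[0,0,0],[0,0,-9],255],
    [[0,0,0],[0,0,-10.5],255],
    [[0,0,0],[0,0,-10.5],255],
    [[0,0,0],[0,0,-10.5],255],
    [[0,0,0],[0,0,-10.5],255],
    [[0,0,0],[0,0,-10.5],255]
  ]
}}

```text
clock: 11.35
tcp_pos: [0.5428, -0.2668, 0.2674]
orientation: [-0.001, -0.016, 1.0, 0.0]
wrist_force: [0.1, 0.6, -2.1]
finger_gap: 0.0254
grip_force: 59.5
```

```bash
cat >> h.py <<'E'
SPOT=np.array([.5635,.0361,.0552]); N=np.array([-.3379,-.0482,.9400]); N/=np.linalg.norm(N)
def tilt(base=None):
    z=-N; y=np.array([np.cos(np.radians(92)),np.sin(np.radians(92)),0]); y-=z*(y@z); y/=np.linalg.norm(y)
    return np.stack([np.cross(y,z),y,z],1)
E
python3 - <<'E'
from h import *
s=env.get_state(); print(s['tcp_pos'],s['joint_pos'],s['wrist_force'])
rgb,P=cloud('wrist'); 
Rt=q2R(s['orientation']); T=(P-s['tcp_pos'])@Rt   # tool coords
for lo,hi in ((.012,.024),(.03,.055),(.055,.07),(.07,.11)):
    m=(T[...,2]>lo)&(T[...,2]<hi)&(np.hypot(T[...,0],T[...,1])<.04)
    if m.sum()>5: q=T[m]; print(lo,m.sum(),'x',q[:,0].min().round(4),q[:,0].max().round(4),'y',q[:,1].min().round(4),q[:,1].max().round(4),'zmax',q[:,2].max().round(4))
for c in('side','scene'):
    _,P=cloud(c); T=(P-s['tcp_pos'])@Rt
    for lo,hi in ((.008,.02),(.02,.045),(.045,.07),(.07,.075),(.075,.085),(.085,.11)):
        m=(T[...,2]>lo)&(T[...,2]<hi)&(np.hypot(T[...,0],T[...,1])<.04)
        if m.sum()>5: q=T[m]; print(c,lo,m.sum(),'x',q[:,0].min().round(4),q[:,0].max().round(4),'y',q[:,1].min().round(4),q[:,1].max().round(4),'zmax',q[:,2].max().round(4))
h=SPOT+N*(.090+.06)
plan(h,tilt()); plan(h+[0,0,.06],tilt())
cv2.imwrite('pics/w5.png',cv2.resize(rgb[:,:,::-1],(512,384)))
E
```

```text
[ 0.54278844 -0.26678094  0.26738126] [-5.89440277e-01  3.68953659e-01  2.12884669e-01  1.41622637e+00
 -9.44223443e-05 -6.21090406e-01] [ 0.14482975  0.58514633 -2.1121285 ]
0.012 402 x 0.0035 0.0218 y -0.0203 0.0198 zmax 0.0176
0.03 14 x 0.0101 0.0117 y -0.0058 0.0044 zmax 0.0549
0.055 110 x 0.0056 0.0119 y -0.0093 0.0095 zmax 0.07
0.07 21 x 0.0064 0.0113 y -0.0095 0.0048 zmax 0.0918
side 0.008 116 x -0.0182 0.024 y -0.015 0.023 zmax 0.0193
side 0.02 88 x -0.0071 0.014 y -0.0059 0.0141 zmax 0.0447
side 0.045 104 x -0.0066 0.0142 y -0.0048 0.0138 zmax 0.07
side 0.07 15 x -0.0019 0.0135 y -0.0043 0.0122 zmax 0.0739
side 0.075 23 x -0.0046 0.0104 y -0.003 0.0102 zmax 0.0848
side 0.085 23 x 0.0001 0.0096 y -0.0003 0.0092 zmax 0.0983
scene 0.008 98 x -0.0197 0.0168 y -0.0127 0.023 zmax 0.0193
scene 0.02 68 x -0.0151 0.0112 y -0.0053 0.0148 zmax 0.045
scene 0.045 80 x -0.0093 0.0119 y -0.0051 0.0136 zmax 0.0699
scene 0.07 13 x -0.0087 0.0091 y -0.0017 0.0132 zmax 0.0749
scene 0.075 17 x -0.0061 0.0054 y -0.0024 0.0098 zmax 0.085
scene 0.085 17 x -0.0067 0.0056 y -0.0 0.0069 zmax 0.0944
t 11.5 shift cm [ 2.08 29.66  7.19] rv [ -2.09 -19.86  -0.55] rows 4.9
t 11.5 shift cm [ 2.08 29.66  1.19] rv [ -2.09 -19.86  -0.55] rows 4.8
```

View pics/w5.png

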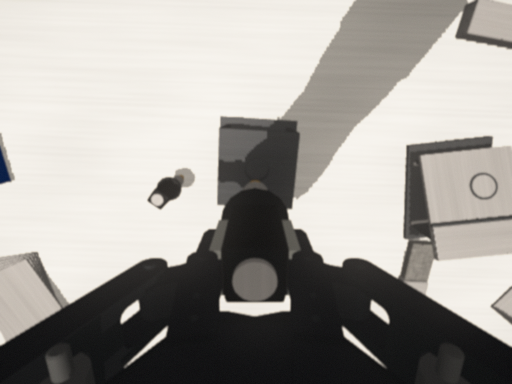

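Call:
{"method": "carry_out", "body": {
  "steps": [
    [[0,-3,0],[0.3,5,0.2],255],
    [[-0.4,-6.5,-0.1],[0.7,10,0.4],255],
    [[-0.8,-10,-0.2],[1.0,15,0.6],255],
    [[-1.2,-13.5,-0.3],[1.4,20,0.8],255],
    [[-1.7,-17,-0.4],[1.7,25,1.0],255],
    [[-2.1,-19.9,-0.55],[2.1,29.7,1.2],255],
    [[-2.1,-19.9,-0.55],[2.1,29.7,1.2],255],
    [[-2.1,-19.9,-0.55],[2.1,29.7,1.2],255]
  ]
}}

```text
clock: 12.5
tcp_pos: [0.5127, 0.0293, 0.2567]
orientation: [0.173, -0.021, 0.985, 0.021]
wrist_force: [0.1, 0.6, -0.9]
finger_gap: 0.0253
grip_force: 60.2
```

```bash
python3 - <<'E'
from h import *
s=env.get_state(); print(s['tcp_pos'],s['joint_pos'],s['wrist_force'])
Rt=q2R(s['orientation']); print('axis err deg',np.degrees(np.arccos(-Rt[:,2]@N)))
plan(SPOT+N*(.0955+.010),tilt()); plan(SPOT+N*.0895,tilt())
E
```

```text
[0.51271379 0.02925181 0.2567215 ] [-0.15962334 -0.094217   -0.41899177  0.91067847  0.10135239 -0.18456176] [ 0.06708633  0.55677239 -0.88760628]
axis err deg 0.08962402935301238
t 12.5 shift cm [ 2.06 -0.24 10.14] rv [-0.02  0.09  0.05] rows 1.7
t 12.5 shift cm [ 2.06 -0.24 11.74] rv [-0.02  0.09  0.05] rows 1.9
```

Approach to 10 mm above the plate, then check the tip against the ring.

Call:
{"method": "carry_out", "body": {
  "steps": [
    [[0,0,0],[1,-0.1,2.5],255],
    [[0,0,0],[2.1,-0.2,5],255],
    [[0,0,0],[2.1,-0.2,7.5],255],
    [[0,0,0],[2.1,-0.2,9],255],
    [[0,0,0],[2.1,-0.2,10.1],255],
    [[0,0,0],[2.1,-0.2,10.1],255],
    [[0,0,0],[2.1,-0.2,10.1],255],
    [[0,0,0],[2.1,-0.2,10.1],255]
  ]
}}

```text
clock: 13.5
tcp_pos: [0.5278, 0.0312, 0.155]
orientation: [0.173, -0.02, 0.984, 0.021]
wrist_force: [0.9, -0.4, -1.3]
finger_gap: 0.0253
grip_force: 60.2
```

```bash
python3 - <<'E'
from h import *
s=env.get_state(); print(s['tcp_pos'],s['wrist_force'])
Rt=q2R(s['orientation']); print('axis err deg',np.degrees(np.arccos(-Rt[:,2]@N)))
tip=s['tcp_pos']+Rt[:,2]*.0955; d=tip-SPOT; print('tip-spot along n',d@N,'lateral tool',(d@Rt).round(4))
plan(SPOT+N*.0895,tilt())
a,_=cloud('wrist'); b,_=cloud('side')
c=lambda im:cv2.resize(im[:,:,::-1],(400,400),interpolation=cv2.INTER_CUBIC)
cv2.imwrite('pics/w6.png',np.hstack([c(a[60:260,150:350]),c(b[165:265,190:290])]))
E
```

```text
[0.52775014 0.03118291 0.15500783] [ 0.85472993 -0.3709287  -1.2865128 ]
axis err deg 0.13360451664661205
tip-spot along n 0.010631216501088742 lateral tool [-0.0004  0.0002 -0.0106]
t 13.5 shift cm [ 0.02 -0.02  1.66] rv [-0.02  0.13  0.01] rows 0.3
```

View pics/w6.png

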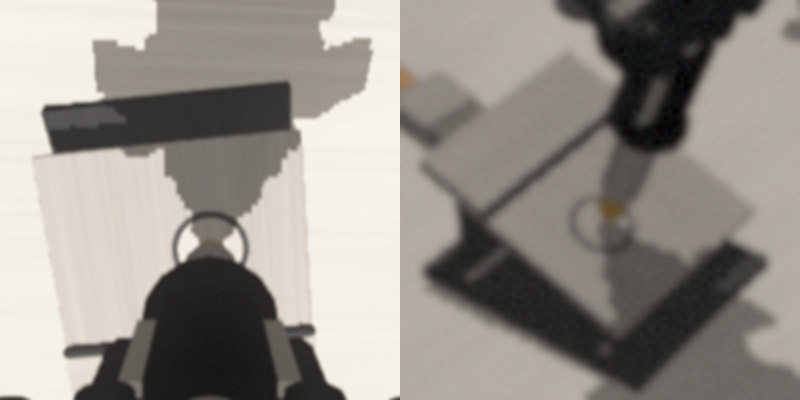

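The brass tip sits over the ring in both views (wrist crop 208,245; side crop 610,210). I'll press slowly.

Call:
{"method": "carry_out", "body": {
  "steps": [
    [[0,0,0],[0,0,0.3],255],
    [[0,0,0],[0,0,0.6],255],
    [[0,0,0],[0,0,0.9],255],
    [[0,0,0],[0,0,1.1],255],
    [[0,0,0],[0,0,1.3],255],
    [[0,0,0],[0,0,1.4],255],
    [[0,0,0],[0,0,1.4],255],
    [[0,0,0],[0,0,1.4],255]
  ]
}}

```text
clock: 14.6
tcp_pos: [0.532, 0.0321, 0.1411]
orientation: [0.173, -0.02, 0.985, 0.021]
wrist_force: [-1.9, -0.1, 2.0]
finger_gap: 0.0255
grip_force: 60.4
```

```bash
python3 - <<'E'
from h import *
f=[]
for i in range(4): f.append(env.get_state()['wrist_force']); env.read_camera('side')
s=env.get_state(); f=np.mean(f,0); print(f,'along n (+weight 1.57)',(f+[0,0,1.57])@N)
Rt=q2R(s['orientation']); tip=s['tcp_pos']+Rt[:,2]*.0955; d=tip-SPOT; print('n',d@N,(d@Rt).round(4))
E
```

```text
[-2.06126727  0.1830864   1.40364136] along n (+weight 1.57) 3.4827267989229016
n -0.003946076529946482 [0.0005 0.0004 0.0039]
```

Call:
{"method": "carry_out", "body": {
  "steps": [
    [[0,0,0],[0,0,0.05],255],
    [[0,0,0],[0,0,0.1],255],
    [[0,0,0],[0,0,0.1],255],
    [[0,0,0],[0,0,0.1],255],
    [[0,0,0],[0,0,0.1],255],
    [[0,0,0],[0,0,0.1],255],
    [[0,0,0],[0,0,0.1],255],
    [[0,0,0],[0,0,0.1],255]
  ]
}}

```text
clock: 15.8
tcp_pos: [0.5324, 0.0321, 0.1401]
orientation: [0.173, -0.02, 0.985, 0.021]
wrist_force: [-2.2, 0.1, 1.9]
finger_gap: 0.0253
grip_force: 60.6
```

```bash
python3 - <<'E'
from h import *
f=[]
for i in range(8): f.append(env.get_state()['wrist_force']); b,P=cloud('side')
s=env.get_state(); f=np.mean(f,0); print(f,'along n',(f+[0,0,1.57])@N,s['grip_force'])
Rt=q2R(s['orientation']); tip=s['tcp_pos']+Rt[:,2]*.0955; d=tip-SPOT; print('n',d@N,(d@Rt).round(4),np.degrees(np.arccos(-Rt[:,2]@N)))
# probe axis in hand: flange/barrel points
T=(P-s['tcp_pos'])@Rt
for lo,hi in ((.025,.04),(.055,.07)):
    m=(T[...,2]>lo)&(T[...,2]<hi)&(np.hypot(T[...,0],T[...,1])<.025); q=T[m]; print(lo,m.sum(),np.median(q,0).round(4))
c=lambda im:cv2.resize(im[:,:,::-1],(400,400),interpolation=cv2.INTER_CUBIC)
a,_=cloud('scene')
cv2.imwrite('pics/w7.png',np.hstack([cv2.resize(a[:,:,::-1],(400,400)),c(b[165:265,190:290])]))
E
```

```text
[-2.11870664  0.25330295  2.13212175] along n 4.183487776721343 60.65784931182861
n -0.005019322480379031 [0.0005 0.0004 0.005 ] 0.05588682172313044
0.025 29 [0.0086 0.009  0.0352]
0.055 47 [0.0076 0.009  0.0629]
```

View pics/w7.png

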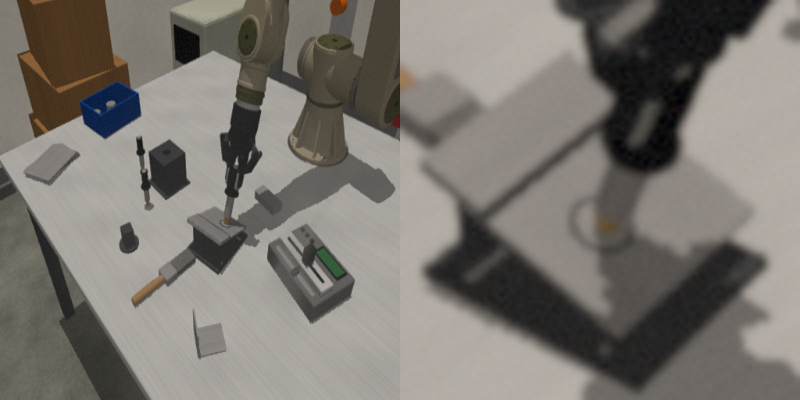

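The tip is in the middle of the ring (side crop 607,225), pressing with about 4.2 N. The other things on the table are where they were, so I'm handing in.

```bash
python3 -c "
from workcell import env
print(env.hand_in())"
```

```text
the job is handed in; nothing more can be done
None
```

I handed the job in at about 16 s; the hand-in gave no verdict. By my measurements the fader is within about 1.5 mm of level with the clip. The gripper holds the probe square to the plate, its tip about 1 mm from the ring's centre and the nose 5–6 mm in at about 4.2 N.

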